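# Hold the bench tweezers at the marked gap

### The arm

A 6-joint arm with a two-finger parallel gripper is mounted at the origin on the work surface. World frame = base frame: x ahead of the robot, y to its left, z up, the work surface at z = 0. Lengths are in m, angles in rad, forces in N, time in s.
With the tool pointing down it reaches from about 0.225 to 0.875 m from the base axis. Payload 3.4 kg.
Tool frame: the origin (TCP) lies at the very end of the fingers, on their centre line; the grasp point (between the pads) lies 19 mm behind it; z points along the fingers, y is the line along which they close (so a half turn about z gives the same grasp; the last joint's range is limited). The gripper opens to 85 mm and grips with 20 to 120 N. Pads are 22 mm wide; open, the fingers measure 114 mm over their backs; the gripper's body (76 mm by 85 mm) begins 54 mm behind the grasp point. The pads swing forward as they close: fully open they stand 13 mm farther back than shut.
Start: joints at [-1.354, 0.276, 1.505, -0, 1.361, -0.121], TCP at [0.191, -0.543, 0.231] pointing down, gripper open.
Joint ranges: [-2.89, 2.89], [-0.75, 2.08], [0.22, 2.7], [-1.18, 4.32], [0.11, 2.71], [-2.7, 2.7]. Speed limits (rad/s): [2.57, 2.57, 3.14, 3.14, 3.14, 3.14].

### API

Orientations are given as a unit quaternion [w, x, y, z].
In Python, from rig import manip, eyes gives the robot as it stands.
- The arm moves only by the tool servo_tool, never from a script. Its argument "series" is text: rows parted by semicolons, each of 7 numbers parted by spaces: the shift along the tool's x, y, z in m, then the turn, a rotation vector about the tool's x, y, z in degrees, then the closure, from 0 (fully open) to 1 (shut). In form: dx dy dz ax ay az fingers; .... A call has 1 to 5 rows; each row is the pose to reach, as a shift and turn from the pose commanded when the call began, along the tool's axes at that moment; what a row does not reach only later rows make up. A row lasts 1/10 s, in which the tool goes at most 50 mm and 8.59 degrees, less where a joint would pass 70% of its speed; a pose out of reach is approached as far as the arm can. A call with a gripper value outside its range is refused whole. The fingers move at their own pace and stop on an object; "squeeze" is the grip in N (left out, the last holds). Time passes only in rows, so rows that repeat a pose let the fingers close. It gives the time, the measured TCP pose, the force, the opening and the grip force at its end, in the units of the state.
- manip.get_state(): the state, without advancing time (a new reading comes with each control period).
- eyes.get_image(name): name is "scene" or "top" or "wrist"; returns the picture (480x640x3 uint8, red, green, blue); there is no depth.
- eyes.camera_info(name): a dict with "fx", "fy", "cx", "cy" (pixels), "eye" and "orientation" of the camera in the world. Camera axes: x right, y down, z forward; pixel columns grow to the right and rows downward; lengths in m; the calibration is good to about 2 mm. A picture is of the moment at which its call begins: read the wrist's pose just before it. camera_info takes no time and is no camera call; for the wrist camera it gives the pose at the moment of the call.
- manip.sign_off(): hands the job in; it is judged then, once.
The state is a dict: "clock": time; "qpos": joint angles; "qd": joint speeds; "effort": joint torques, N m; "position": TCP position; "ee_rot": TCP orientation; "contact_force": force on the tool from outside, world axes, zero at the start; "moment": the same for the moment, N m; "width": finger opening in m; "gripper_force": force on a finger pad.
Only numpy, scipy, OpenCV 4.12 (cv2) and the standard library are available. Lean on these libraries where they do the work, as an engineer would, in place of code of your own. Each camera call takes 0.05 s, during which the arm holds its last target. There are 200 camera calls.

### The job

Take the long sprung tweezers off their wooden rest and bring them, level, to the metal setting block; squeeze them until the two tips stand exactly over the block's two dots, one tip over each, just clear above the block without touching it. Finish holding them squeezed steadily at that gap, so that a rivet can be slipped between the tips: do not let go or put them down, and do not disturb the other things on the bench.

Things in the scene. Friction and masses are not known exactly. Their poses are not given: they have to be found in the camera images.
- tweezers: Steel sprung tweezers on the rest, level, 195 mm long, 12 mm tall, 70 g. Origin: underside, midway between the arms at the ridged grip zone (34 mm along x, centred here, near the centre of mass); x points to the tips, z up. Tail end x = -95 mm, hinges x = -80, tips x = +100. Grip zone 28 mm wide outside when sprung open, 17 mm with tips 20 mm apart; squeezing it across y closes both arms alike.
- tweezers_left (a joint): Closing angle of the left arm (the other mirrors it): 0 sprung open (tip centres 44 mm apart), 0.067 rad with tip centres 20 mm apart, 0.105 stop, almost shut; the gap falls 0.36 mm per mrad. The spring needs about 4.5 N on each arm at the grip zone to begin to close, 9.5 N at the 20 mm gap, and opens again when released.
- tip_left (a point): Centre of the underside of the left (+y) arm's tip end; the tip is 4 mm wide and 6 mm tall, and this point lies 3 mm above the tweezers' underside level.
- tip_right (a point): The same point on the right (-y) arm's tip.
- rest: Fixed wooden rest for the tweezers: base 170 x 50 x 6 mm with two crossbars 18 mm thick, tops 30 mm above the bench, at x = -65 mm (50 mm wide) and x = +45 mm (70 mm wide); between them the fingers have room. Origin under its centre; x along its length, towards the tweezers' tips.
- gauge: Fixed aluminium setting block 70 x 80 mm, 40 mm tall, on a thin foot 90 x 100 mm. Origin under its centre, z up. On the middle of its top: two dark 6 mm dots, 20 mm apart along its y axis, each with a thin dark line running towards +x. The tweezers point along its x axis, either way, when both tips are over the dots.
- mark_left (a point): Centre of the dot at the block's +y side, on the top face; its axes are the block's.
- mark_right (a point): Centre of the dot at the block's -y side, on the top face.
- tin: Bystander, loose: open steel cup, 60 mm across, 45 mm tall; origin under its centre.
- tape: Bystander, loose: white ring lying flat, 64 mm across, 24 mm tall; origin under its centre.
- jar: Bystander, loose: amber jar with black cap, 70 mm across, 80 mm tall; origin under its centre.
- screwdriver: Bystander, loose: screwdriver lying on the bench, about 30 mm high at most.
- wrench: Bystander, loose: wrench lying flat on the bench.
- offcut: Bystander, loose: wooden offcut 90 x 50 mm, 30 mm tall; origin under its centre.
- tube: Bystander, loose: grey tube with blue end caps, 200 mm long, 40 mm thick, lying on the bench.
There are look-alikes about, which are no part of the job. What is shaped like the tweezers but purple or turquoise is not meant.

How it is judged:
By the outcome, as a careful person would: the job done as asked, in the order asked, and still so for the second after the job is handed in, while the arm keeps its last pose, push and grip.
It also fails if it takes over 40 s, if anything falls off the work surface, if the arm or the gripper's body presses on something with over 40 N, if the wrist force passes 120 N, or if a joint passes its speed limit or range.

## Working session

There is one attempt and no reset: what is moved stays moved. The work goes in short steps, Python scripts to look and compute and a tool call to move; the robot and the scene stay as the last step left them, time stands still between calls to the robot, and variables do not carry over. Pictures are saved under pics/ and viewed, at most 10 in all, crops included, and the job is handed in when it is done.

Besides the shell and the picture viewer there is one more tool, called after "Request:" as name(argument=value, ...), one argument or row to a line, values as JSON. servo_tool: Moves the arm, as the interface text tells. Its arguments: {"type":"object","properties":{"series":{"type":"string"},"squeeze":{"type":"number"}},"required":["series"]}

```bash
mkdir -p pics; cat > h.py <<'E'
import numpy as np, cv2
from rig import manip, eyes
from scipy.spatial.transform import Rotation as R
def rot(q): return R.from_quat([q[1],q[2],q[3],q[0]]).as_matrix()
def snap(n,f):
    c=eyes.camera_info(n); im=eyes.get_image(n)
    cv2.imwrite('pics/%s.png'%f,cv2.cvtColor(im,cv2.COLOR_RGB2BGR)); np.save('pics/%s.npy'%f,c,allow_pickle=True); return im,c
def load(f): return cv2.imread('pics/%s.png'%f), np.load('pics/%s.npy'%f,allow_pickle=True).item()
def ray(c,u,v):
    d=rot(c['orientation'])@np.array([(u-c['cx'])/c['fx'],(v-c['cy'])/c['fy'],1]); return np.array(c['eye']),d/np.linalg.norm(d)
def onz(c,u,v,z):
    e,d=ray(c,u,v); return e+d*(z-e[2])/d[2]
def proj(c,p):
    q=rot(c['orientation']).T@(np.array(p)-c['eye']); return np.array([c['fx']*q[0]/q[2]+c['cx'],c['fy']*q[1]/q[2]+c['cy']])
def tri(rs):
    A=0;b=0
    for e,d in rs:
        P=np.eye(3)-np.outer(d,d);A=A+P;b=b+P@e
    x=np.linalg.solve(A,b); return x,[np.linalg.norm((np.eye(3)-np.outer(d,d))@(x-e)) for e,d in rs]
E
python3 - <<'E'
from h import *
for n in('top','scene'):
    im,c=snap(n,n); print(n,c)
print(manip.get_state())
E
```

```text
top {'fx': 612.5240225720327, 'fy': 612.5240225720327, 'cx': 310.27890618911584, 'cy': 231.4845061616806, 'eye': array([ 0.48310428, -0.01593865,  1.60177926]), 'orientation': array([-0.01760728,  0.71380899, -0.69994687,  0.01552679])}
scene {'fx': 560.4747933771613, 'fy': 560.4747933771613, 'cx': 315.6991555271153, 'cy': 235.05999377421614, 'eye': array([1.30320098, 0.32075401, 0.84861582]), 'orientation': array([-0.2087132 ,  0.50592799,  0.77250863, -0.3220343 ])}
{'clock': 0.1, 'qpos': array([-1.35400812e+00,  2.76520298e-01,  1.50599739e+00,  2.38353043e-05,
        1.36071829e+00, -1.20996655e-01]), 'qd': array([-0.00201819,  0.00051783, -0.00336789, -0.00027174, -0.00053384,
       -0.00132329]), 'effort': array([ 1.53405439e-03, -4.17700624e+01, -2.46404868e+01, -8.93569745e-05,
        5.81594548e-03, -9.05151921e-06]), 'position': array([ 0.1904563 , -0.54204108,  0.2305364 ]), 'ee_rot': array([-8.21280341e-04,  9.85771630e-01,  1.68088125e-01, -2.76989925e-05]), 'contact_force': array([-0.25432277,  0.25658911, -0.25064974]), 'moment': array([-0.02339763, -0.01521757, -0.03582824]), 'gripper_force': 0.0, 'width': 0.08522112417575159}
```

View pics/top.png

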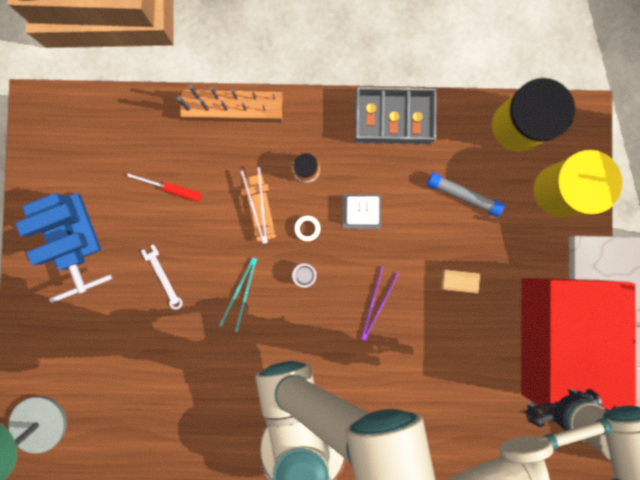

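View pics/scene.png

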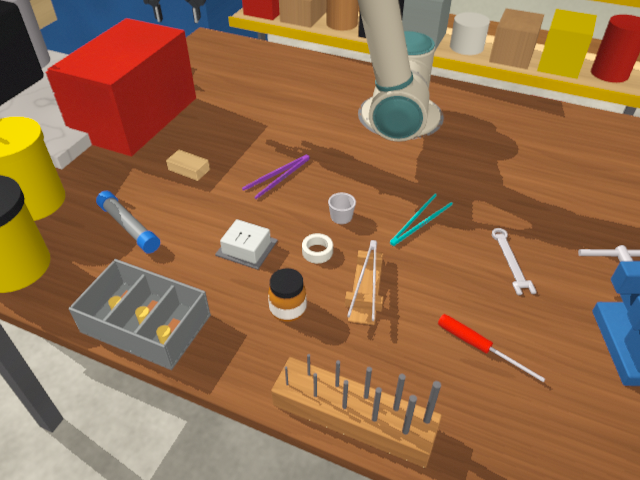

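The top view shows the bare-steel tweezers on the rest: hinge end (265,241), tips (245,172) and (262,168). They point away from the robot. The block is at (362,211) with its dots near row 212 and lines running up, so its +x is roughly world +x. The scene view agrees, with the block at (246,240) and the tweezers around (366,280).

```bash
python3 - <<'E'
from h import *
im,c=load('top')
for n,u,v,z in[('tail',265,241,.036),('tipL',245,172,.036),('tipR',262,168,.036),('block',362,211,.04),('tape',308,228,.02),('jar',306,165,.08),('tin',304,275,.045)]: print(n,onz(c,u,v,z).round(3))
s=manip.get_state(); w=eyes.camera_info('wrist'); T=rot(s['ee_rot'])
print('cam in tool',T.T@(w['eye']-s['position'])); print((T.T@rot(w['orientation'])).round(3)); print(w['fx'],w['cx'],w['cy']); print(T.round(3))
E
```

```text
tail [0.53  0.105 0.036]
tipL [0.706 0.16  0.036]
tipR [0.717 0.117 0.036]
block [ 0.611 -0.142  0.04 ]
tape [ 0.566 -0.004  0.02 ]
jar [0.721 0.003 0.08 ]
tin [0.445 0.003 0.045]
cam in tool [ 7.24428874e-02  2.90907511e-05 -1.42083891e-01]
[[ 0.001 -0.959 -0.282]
 [ 1.     0.001  0.   ]
 [ 0.    -0.282  0.959]]
414.4894752717705 320.19165183848463 246.686103473541
[[ 0.943  0.331 -0.   ]
 [ 0.331 -0.943  0.002]
 [ 0.    -0.002 -1.   ]]
```

Request:
servo_tool(
  series="0.044 -0.022 0.0 0 0 0 0; 0.088 -0.044 0.0 0 0 0 0; 0.132 -0.067 0.0 0 0 0 0; 0.176 -0.09 0.0 0 0 0 0; 0.22 -0.112 0.0 0 0 0 0",
)

```text
clock: 0.6
position: [0.3618, -0.3622, 0.231]
ee_rot: [-0.0, 0.986, 0.168, -0.0]
contact_force: [-0.2, -1.3, -0.4]
width: 0.0851
gripper_force: 0.0
```

Request:
servo_tool(
  series="0.044 -0.022 0.0 0 0 4 0; 0.088 -0.044 0.0 0 0 8 0; 0.132 -0.067 0.0 0 0 12 0; 0.176 -0.09 0.0 0 0 16 0; 0.22 -0.112 0.0 0 0 19 0",
)

```text
clock: 1.1
position: [0.5323, -0.1834, 0.231]
ee_rot: [0.0, 1.0, 0.002, -0.0]
contact_force: [0.4, -1.4, -0.1]
width: 0.0855
gripper_force: 0.0
```

Request:
servo_tool(
  series="0.04 -0.015 0.01 0 0 0 0; 0.04 -0.015 0.01 0 0 0 0; 0.04 -0.015 0.01 0 0 0 0",
)

```text
clock: 1.4
position: [0.5713, -0.1694, 0.2201]
ee_rot: [-0.0, 1.0, 0.004, -0.001]
contact_force: [0.0, -0.0, 0.0]
width: 0.0856
gripper_force: 0.0
```

```bash
python3 - <<'E'
from h import *
im,c=snap('wrist','w1'); s=manip.get_state(); print(s['position'],s['clock'],s['contact_force'],rot(s['ee_rot']).round(3)); print(proj(c,[.611,-.142,.04]))
E
```

```text
[ 0.57066824 -0.17007443  0.22055858] 1.45 [-0.78582519 -0.33242033  0.16807324] [[ 1.     0.007 -0.002]
 [ 0.007 -1.     0.   ]
 [-0.002 -0.    -1.   ]]
[285.33690045 168.33790669]
```

View pics/w1.png

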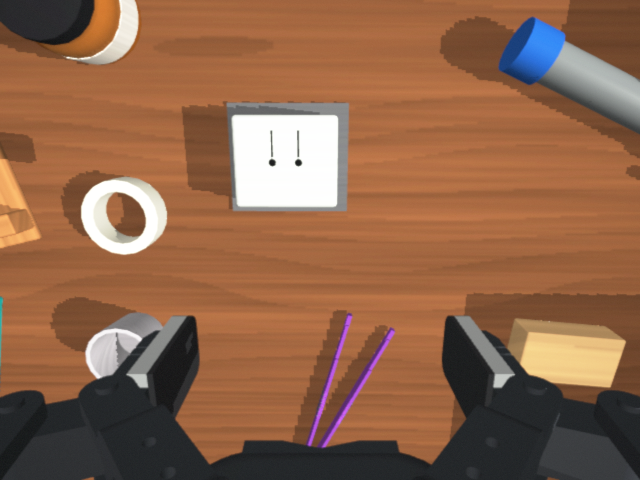

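The wrist view shows the block face with dots at (272,162) and (298,162) and lines running up, so block +x is close to world +x. Next come views along the way to the tweezers.

Request:
servo_tool(
  series="0.0 -0.05 0 0 0 0 0; 0 -0.1 0 0 0 0 0; 0 -0.1 0 0 0 0 0; 0 -0.1 0 0 0 0 0",
)

```text
clock: 1.85
position: [0.5698, -0.0703, 0.2219]
ee_rot: [0.001, 1.0, 0.003, 0.0]
contact_force: [-1.0, -0.7, 0.7]
width: 0.0855
gripper_force: 0.0
```

```bash
python3 - <<'E'
from h import *
snap('wrist','w2')
E
```

Request:
servo_tool(
  series="0.0 -0.05 0 0 0 -4 0; 0 -0.1 0 0 0 -8 0; 0 -0.15 0 0 0 -10 0; 0 -0.19 0 0 0 -10 0;  0 -0.19 0 0 0 -10 0",
)

```text
clock: 2.4
position: [0.5696, 0.1225, 0.2214]
ee_rot: [-0.001, 0.996, 0.091, 0.0]
contact_force: [-0.4, -0.8, -0.3]
width: 0.0854
gripper_force: 0.0
```

Request:
servo_tool(
  series="0 0 0 0 0 0 0; 0 0 0 0 0 0 0",
)

```text
clock: 2.6
position: [0.5699, 0.1177, 0.2213]
ee_rot: [0.001, 0.996, 0.089, -0.0]
contact_force: [0.7, 0.5, -0.7]
width: 0.0858
gripper_force: 0.0
```

```bash
python3 - <<'E'
from h import *
snap('wrist','w3'); s=manip.get_state(); print(s['position'],rot(s['ee_rot']).round(3))
pts={}
for f in('w1','w2'):
    im,c=load(f); g=cv2.cvtColor(im,cv2.COLOR_BGR2GRAY)
    m=cv2.inRange(im,(200,200,200),(255,255,255)); cs,_=cv2.findContours(m,cv2.RETR_EXTERNAL,cv2.CHAIN_APPROX_NONE)
    u0=proj(c,[.62,-.142,.04]); k=max(cs,key=lambda q:cv2.contourArea(q) if cv2.pointPolygonTest(q,tuple(map(float,u0)),False)>0 else 0)
    M=np.zeros_like(g); cv2.drawContours(M,[k],-1,255,-1); M=cv2.erode(M,np.ones((9,9)))
    d=((g<130)&(M>0)).astype(np.uint8)*255
    d2=cv2.morphologyEx(d,cv2.MORPH_OPEN,np.ones((3,3)))
    n,_,st,ce=cv2.connectedComponentsWithStats(d2); n0,_,st0,ce0=cv2.connectedComponentsWithStats(d)
    print(f,cv2.minAreaRect(k),[(ce[i].round(2),st[i][4]) for i in range(1,n)],[(ce0[i].round(1),st0[i]) for i in range(1,n0)])
    o=[ce[i] for i in range(1,n)]; o.sort(key=lambda p:p[0]); pts[f]=(c,o,cv2.minAreaRect(k))
L=[tri([ray(pts[f][0],*pts[f][1][i]) for f in pts]) for i in(0,1)]
print(L, np.linalg.norm(L[0][0]-L[1][0]))
for f in pts: print([onz(pts[f][0],*p,.04).round(4) for p in pts[f][1]], [onz(pts[f][0],*p,.04).round(4) for p in cv2.boxPoints(pts[f][2])])
E
```

```text
[0.56985713 0.11769783 0.2212809 ] [[ 0.984  0.177  0.   ]
 [ 0.177 -0.984 -0.001]
 [-0.     0.001 -1.   ]]
w1 ((284.5, 160.5), (91.0, 105.0), 90.0) [(array([271.71, 162.29]), np.int32(31)), (array([297.71, 162.29]), np.int32(31))] [(array([271., 140.]), array([271, 131,   1,  19,  19], dtype=int32)), (array([298. , 152.5]), array([298, 149,   1,   8,   8], dtype=int32)), (array([272., 153.]), array([272, 153,   1,   1,   1], dtype=int32)), (array([271.7, 162.1]), array([269, 159,   6,   7,  33], dtype=int32)), (array([297.9, 162.2]), array([295, 159,   7,   7,  34], dtype=int32))]
w2 ((415.0, 160.0), (90.0, 106.0), 90.0) [(array([400.42, 161.58]), np.int32(33)), (array([426.42, 161.58]), np.int32(33))] [(array([401.4, 142.7]), array([401, 131,   2,  25,  27], dtype=int32)), (array([427.6, 142.7]), array([427, 131,   3,  25,  28], dtype=int32)), (array([400.3, 161.7]), array([397, 159,   7,   7,  35], dtype=int32)), (array([426.3, 161.7]), array([423, 159,   7,   7,  35], dtype=int32))]
[(array([ 0.61559712, -0.13165626,  0.04001859]), [np.float64(0.00012423384803202661), np.float64(0.00012423384803211208)]), (array([ 0.61579679, -0.15154182,  0.04041618]), [np.float64(0.00010971703844931732), np.float64(0.00010971703844946717)])] 0.019890532784087325
[array([ 0.6155, -0.1317,  0.04  ]), array([ 0.6156, -0.1515,  0.04  ])] [array([ 0.6497, -0.1031,  0.04  ]), array([ 0.6504, -0.1808,  0.04  ]), array([ 0.5821, -0.1822,  0.04  ]), array([ 0.5813, -0.0996,  0.04  ])]
[array([ 0.6157, -0.1317,  0.04  ]), array([ 0.6159, -0.1516,  0.04  ])] [array([ 0.6496, -0.1009,  0.04  ]), array([ 0.6502, -0.1799,  0.04  ]), array([ 0.5824, -0.1873,  0.04  ]), array([ 0.5817, -0.1033,  0.04  ])]
```

View pics/w3.png

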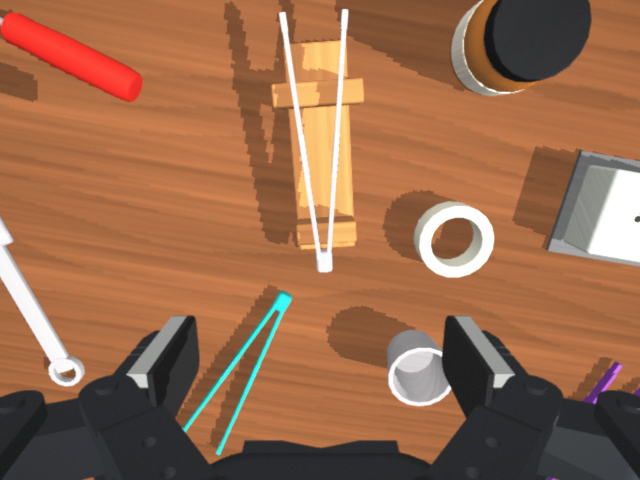

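The wrist view shows the tweezers on the rest: tail block (324,262), tips (282,14) and (345,11), rear crossbar at row 232 and front crossbar at row 93. I'll take one more view from 50 mm further forward, then triangulate.

Request:
servo_tool(
  series="0.025 0 0 0 0 0 0; 0.05 0 0 0 0 0 0; 0.05 0 0 0 0 0 0; 0.05 0 0 0 0 0 0;0.05 0 0 0 0 0 0",
)

```text
clock: 3.15
position: [0.618, 0.1277, 0.2211]
ee_rot: [0.0, 0.996, 0.089, -0.001]
contact_force: [0.3, 0.3, -0.1]
width: 0.0855
gripper_force: 0.0
```

```bash
cat > tw.py <<'E'
from h import *
def tw(f,lo=(170,170,170)):
    im,c=load(f); hsv=cv2.cvtColor(im,cv2.COLOR_BGR2HSV)
    m=((hsv[...,1]<45)&(hsv[...,2]>150)).astype(np.uint8)*255
    n,l,st,ce=cv2.connectedComponentsWithStats(m)
    return im,c,m,n,l,st,ce
def ends(f,p):
    im,c,m,n,l,st,ce=tw(f)
    ys,xs=np.where(m); j=np.argmin((xs-p[0])**2+(ys-p[1])**2); k=l[ys[j],xs[j]]
    M=(l==k); return c,M
E
python3 - <<'E'
from tw import *
snap('wrist','w4'); s=manip.get_state(); print(s['position'],rot(s['ee_rot']).round(3))
_,c3=load('w3');_,c4=load('w4')
P={}
for f,c in(('w3',c3),('w4',c4)):
    u=(324,262) if f=='w3' else proj(c,onz(c3,324,262,.036))
    c,M=ends(f,u); ys,xs=np.where(M); print(f,u,M.sum(),xs.min(),xs.max(),ys.min(),ys.max())
    r=[]
    for y in range(ys.min(),ys.max()+1,20):
        x=xs[ys==y]; r.append((y,x.tolist() if len(x)<16 else len(x)))
    print(r)
E
```

```text
[0.61797143 0.12795145 0.22129793] [[ 0.984  0.179 -0.001]
 [ 0.179 -0.984 -0.   ]
 [-0.001  0.    -1.   ]]
w3 (324, 262) 2749 279 347 9 271
[(9, [342, 343, 344, 345, 346]), (29, [281, 282, 283, 284, 285, 286, 287, 341, 342, 343, 344, 345, 346]), (49, [285, 286, 287, 288, 289, 340, 341, 342, 343, 344]), (69, [288, 289, 290, 291, 292, 339, 340, 341, 342, 343]), (89, [291, 292, 293, 294, 295, 338, 339, 340, 341]), (109, [294, 295, 296, 297, 298, 336, 337, 338, 339, 340]), (129, [297, 298, 299, 300, 301, 335, 336, 337, 338, 339]), (149, [300, 301, 302, 303, 304, 305, 333, 334, 335, 336, 337, 338]), (169, [303, 304, 305, 306, 307, 308, 332, 333, 334, 335, 336, 337]), (189, [307, 308, 309, 310, 311, 331, 332, 333, 334, 335]), (209, [310, 311, 312, 313, 314, 330, 331, 332, 333]), (229, [313, 314, 315, 316, 317, 329, 330, 331, 332]), (249, [316, 317, 318, 319, 320, 326, 327, 328, 329, 330]), (269, [317, 318, 319, 320, 321, 322, 323, 324, 325, 326, 327, 328, 329, 330, 331])]
w4 [325.40599636 315.70644142] 2516 283 348 84 325
[(84, [343, 344, 345, 346, 347, 348]), (104, [286, 287, 288, 289, 290, 291, 342, 343, 344, 345, 346]), (124, [289, 290, 291, 292, 293, 341, 342, 343, 344, 345]), (144, [292, 293, 294, 295, 296, 340, 341, 342, 343]), (164, [295, 296, 297, 298, 299, 338, 339, 340, 341, 342]), (184, [299, 300, 301, 302, 303, 337, 338, 339, 340, 341]), (204, [301, 302, 303, 304, 305, 306, 335, 336, 337, 338, 339, 340]), (224, [305, 306, 307, 308, 309, 334, 335, 336, 337, 338]), (244, [308, 309, 310, 311, 312, 333, 334, 335, 336]), (264, [311, 312, 313, 314, 315, 331, 332, 333, 334, 335]), (284, [314, 315, 316, 317, 318, 330, 331, 332, 333]), (304, [318, 319, 320, 321, 322, 323, 324, 325, 326, 327, 328, 329, 330, 331, 332]), (324, [320, 321, 322, 323, 324, 325, 326, 327, 328, 329, 330, 331, 332])]
```

```bash
python3 - <<'E'
from tw import *
_,c3=load('w3');D={}
for f in('w3','w4'):
    _,c=load(f); u=(324,262) if f=='w3' else proj(c,onz(c3,324,262,.036))
    c,M=ends(f,u); ys,xs=np.where(M); o={}
    mid=(xs.min()+xs.max())/2; top=ys<ys.min()+110
    for n,s in(('L',xs<mid),('R',xs>mid)):
        k=top&s; y=ys[k]; p=np.polyfit(y,xs[k],1); y0=y.min()-.5; o[n]=(np.polyval(p,y0),y0)
    o['T']=(xs[ys>ys.max()-6].mean(),ys.max()+.5)
    D[f]=(c,o)
R_={n:tri([ray(D[f][0],*D[f][1][n]) for f in D]) for n in'LRT'}
for n in R_: print(n,R_[n][0].round(4),np.round(R_[n][1],4), [onz(D[f][0],*D[f][1][n],.04).round(4) for f in D], [np.round(D[f][1][n],1) for f in D])
for z in(.036,.042):
  for f in D:
    L,Rr,T=[onz(D[f][0],*D[f][1][n],z)[:2] for n in'LRT']; m=(L+Rr)/2;d=m-T;print(f,z,'gap',np.linalg.norm(L-Rr),'len',np.linalg.norm(d),'yaw',np.degrees(np.arctan2(d[1],d[0])),'grip',T+d/np.linalg.norm(d)*.095, 'tipline yaw',np.degrees(np.arctan2(*(-(L-Rr)*[1,-1])[[0,1]])))
E
```

```text
L [0.711  0.1704 0.0401] [0.0001 0.0001] [array([0.711 , 0.1705, 0.04  ]), array([0.711 , 0.1704, 0.04  ])] [array([281.6,  11.5]), array([285.5,  86.5])]
R [0.721  0.1276 0.0387] [0. 0.] [array([0.7207, 0.1276, 0.04  ]), array([0.7209, 0.1276, 0.04  ])] [array([344.7,   8.5]), array([345.7,  83.5])]
T [0.5281 0.1066 0.0424] [0.0001 0.0001] [array([0.5272, 0.1066, 0.04  ]), array([0.5269, 0.1062, 0.04  ])] [array([324.1, 271.5]), array([325.8, 325.5])]
w3 0.036 gap 0.04452730769410648 len 0.1957409034358808 yaw 12.687037440535015 grip [0.61848121 0.12714137] tipline yaw 12.716480328665662
w4 0.036 gap 0.04443435265492959 len 0.19621050805532517 yaw 12.746540045247102 grip [0.6175545  0.12677283] tipline yaw 12.989860600815438
w3 0.042 gap 0.043711201254064205 len 0.1921533204413927 yaw 12.68703744053501 grip [0.62059492 0.12759186] tipline yaw 12.716480328665561
w4 0.042 gap 0.04361935985199356 len 0.19261171247553244 yaw 12.746540045247103 grip [0.62057271 0.12741416] tipline yaw 12.989860600815367
```

Measurements match the text: tip tops at z 39 mm, tail top at 42, gap 44 mm. The grip point is about (0.6196, 0.1273) at yaw 12.7°. Descending now.

Request:
servo_tool(
  series="0.0015 0.001 0.04 0 0 -2.5 0.4; 0.0015 0.001 0.08 0 0 -2.5 0.4; 0.0015 0.001 0.12 0 0 -2.5 0.4; 0.0015 0.001 0.12 0 0 -2.5 0.4; 0.0015 0.001 0.12 0 0 -2.5 0.4",
  squeeze=30,
)

```text
clock: 3.7
position: [0.6201, 0.128, 0.1017]
ee_rot: [0.0, 0.994, 0.112, -0.0]
contact_force: [0.4, 0.7, 0.4]
width: 0.0514
gripper_force: 0.0
```

```bash
python3 - <<'E'
from h import *
a=[manip.get_state() for _ in range(3)]; s=a[0]; T=rot(s['ee_rot']); print(s['position'],s['width'],'yaw',np.degrees(np.arctan2(T[1,0],T[0,0])))
print('shift to grip',T.T@(np.array([.6196,.1273,.016])-s['position']))
snap('wrist','w5')
E
```

```text
[0.62012716 0.12797332 0.101741  ] 0.05138141352925511 yaw 12.846161731323416
shift to grip [-0.00060641  0.00053814  0.08574143]
```

View pics/w5.png

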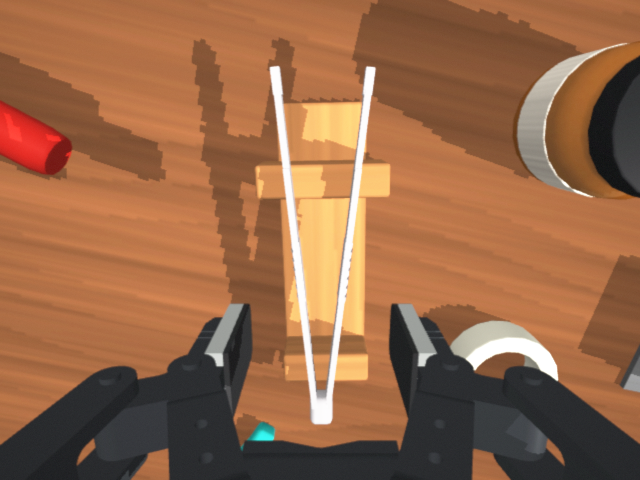

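The tweezers are centred between the fingers (arms around column 322) and parallel to the tool x axis, so I can go down.

Request:
servo_tool(
  series="-0.0005 0.0005 0.03 0 0 0 0.4; -0.0005 0.0005 0.06 0 0 0 0.4; -0.0005 0.0005 0.0855 0 0 0 0.4; -0.0005 0.0005 0.0855 0 0 0 0.4; -0.0005 0.0005 0.0855 0 0 0 0.4",
)

```text
clock: 4.25
position: [0.6218, 0.1277, 0.018]
ee_rot: [0.0, 0.994, 0.112, 0.002]
contact_force: [0.8, 0.0, 0.9]
width: 0.0511
gripper_force: 0.0
```

Request:
servo_tool(
  series="0 0 0 0 0 0 0.6; 0 0 0 0 0 0 0.65; 0 0 0 0 0 0 0.7; 0 0 0 0 0 0 0.72; 0 0 0 0 0 0 0.72",
)

```text
clock: 4.75
position: [0.6224, 0.1278, 0.0189]
ee_rot: [0.0, 0.994, 0.112, 0.003]
contact_force: [0.6, 0.1, 7.6]
width: 0.0241
gripper_force: 8.1
```

Request:
servo_tool(
  series="0 0 0 0 0 0 0.72; 0 0 0 0 0 0 0.74; 0 0 0 0 0 0 0.75; 0 0 0 0 0 0 0.75",
)

```text
clock: 5.15
position: [0.6225, 0.1278, 0.019]
ee_rot: [0.0, 0.994, 0.112, 0.003]
contact_force: [0.5, -0.1, 7.2]
width: 0.0212
gripper_force: 9.1
```

```bash
python3 - <<'E'
from h import *
snap('wrist','w6'); print(manip.get_state())
E
```

```text
{'clock': 5.2, 'qpos': array([ 9.31156254e-02,  5.37181003e-01,  1.65518417e+00, -2.11660602e-05,
        9.42925278e-01,  1.43949940e+00]), 'qd': array([-0.00213481, -0.00022342, -0.00105369, -0.00042555, -0.00010545,
        0.00093563]), 'effort': array([-1.32372421e-01, -4.59113216e+01, -1.66101658e+01, -4.69184224e-02,
       -5.09914721e-02,  1.66622509e-02]), 'position': array([0.6225042 , 0.12782867, 0.01900248]), 'ee_rot': array([6.87354477e-05, 9.93705851e-01, 1.11976569e-01, 3.15035846e-03]), 'contact_force': array([-0.1178651 ,  0.66825187,  7.68749983]), 'moment': array([ 0.06219444, -0.04179257,  0.00052623]), 'gripper_force': 9.053126241196878, 'width': 0.021649318343594678}
```

View pics/w6.png

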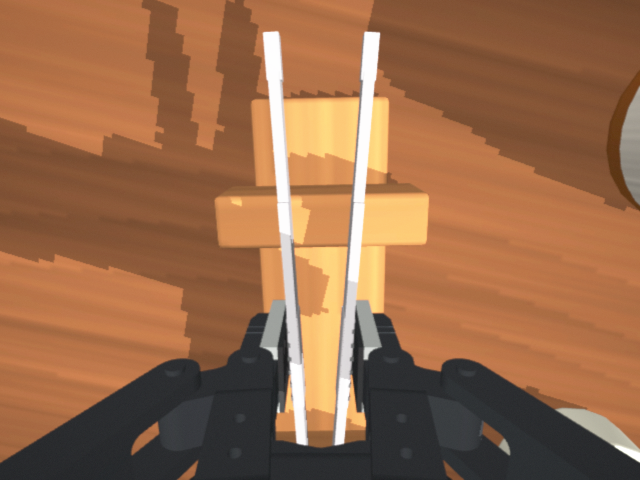

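The pads hold both arms evenly at the ridged zone; the tips are at (272,35) and (371,35), and nothing else is touched. Lifting.

Request:
servo_tool(
  series="0 0 -0.005 0 0 0 0.75; 0 0 -0.015 0 0 0 0.75; 0 0 -0.04 0 0 0 0.75; 0 0 -0.08 0 0 0 0.75; 0 0 -0.08 0 0 0 0.75",
)

```text
clock: 5.7
position: [0.6241, 0.128, 0.1021]
ee_rot: [0.0, 0.994, 0.112, 0.006]
contact_force: [0.3, 0.2, 0.0]
width: 0.0213
gripper_force: 6.8
```

Request:
servo_tool(
  series="0 0 0 0 0 0 0.77; 0 0 0 0 0 0 0.78; 0 0 0 0 0 0 0.79; 0 0 0 0 0 0 0.79; 0 0 0 0 0 0 0.79",
)

```text
clock: 6.2
position: [0.6196, 0.1275, 0.0948]
ee_rot: [0.0, 0.994, 0.112, -0.001]
contact_force: [-0.2, 0.4, -0.4]
width: 0.0179
gripper_force: 8.0
```

```bash
python3 - <<'E'
from h import *
snap('wrist','w7');snap('scene','s7'); s=manip.get_state(); print({k:s[k] for k in('clock','position','ee_rot','contact_force','moment','width','gripper_force')})
E
```

```text
{'clock': 6.3, 'position': array([0.61987035, 0.12750978, 0.09524563]), 'ee_rot': array([ 3.13309085e-05,  9.93714973e-01,  1.11939064e-01, -4.43351158e-04]), 'contact_force': array([-0.3648782 , -0.04326978, -1.2351902 ]), 'moment': array([-0.01065607, -0.05606674, -0.04929513]), 'width': 0.018041145518948098, 'gripper_force': 8.035801589667244}
```

View pics/w7.png

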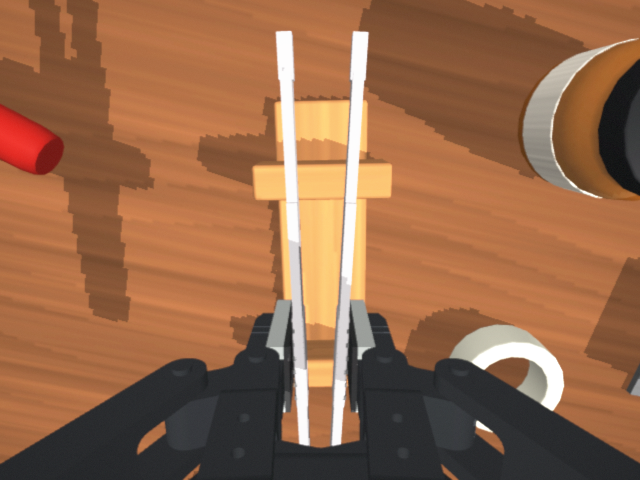

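The tweezers are lifted and clear of the rest; the tips are at (284,33) and (361,33), still aligned with the tool. Next I work out the gap and the tip positions in the tool frame.

```bash
cat > tip.py <<'E'
from h import *
def tips(f,lim=110):
    im,c=load(f); hsv=cv2.cvtColor(im,cv2.COLOR_BGR2HSV)
    m=((hsv[...,1]<45)&(hsv[...,2]>150)).astype(np.uint8)
    m[:, :230]=0; m[:,420:]=0; m[lim:]=0
    n,l,st,ce=cv2.connectedComponentsWithStats(m); o=[]
    for k in sorted(range(1,n),key=lambda k:-st[k][4])[:2]:
        ys,xs=np.where(l==k); t=ys<ys.min()+40; p=np.polyfit(ys[t],xs[t],1); y0=ys.min()-.5; o.append((np.polyval(p,y0),y0))
    return c,sorted(o)
E
python3 - <<'E'
from tip import *
P0=np.array([0.6197,0.1275,0.0951]); T=rot([0,0.993715,0.11194,0])
c,o=tips('w7'); print(o)
for dz in(.017,.020,.023):
    L,Rr=[onz(c,*p,P0[2]+dz) for p in o]; m=(L+Rr)/2; print(dz,L.round(4),Rr.round(4),'gap',np.linalg.norm(L-Rr).round(4),'mid in tool',(T.T@(m-P0)).round(4),'yaw',np.degrees(np.arctan2(-(L-Rr)[0],(L-Rr)[1])).round(2))
# scene-based height of tips
im,c2=load('s7'); L,Rr=[onz(c,*p,.115) for p in o]; print(proj(c2,L),proj(c2,Rr))
u=proj(c2,(L+Rr)/2).astype(int); cv2.imwrite('pics/s7c.png',cv2.resize(im[u[1]-50:u[1]+50,u[0]-65:u[0]+65],None,fx=6,fy=6,interpolation=cv2.INTER_CUBIC)); print(u)
E
```

```text
[(np.float64(283.63241874832414), np.float64(30.5)), (np.float64(360.0487076481744), np.float64(30.5))]
0.017 [0.712  0.1589 0.1121] [0.7167 0.1386 0.1121] gap 0.0208 mid in tool [ 0.097   0.0004 -0.017 ] yaw 12.9
0.02 [0.7115 0.1585 0.1151] [0.716  0.1387 0.1151] gap 0.0203 mid in tool [ 0.0964  0.0003 -0.02  ] yaw 12.9
0.023 [0.711  0.1581 0.1181] [0.7154 0.1388 0.1181] gap 0.0198 mid in tool [ 0.0958  0.0003 -0.023 ] yaw 12.9
[369.57208886 289.1473646 ] [357.65753994 287.44668924]
[363 288]
```

View pics/s7c.png

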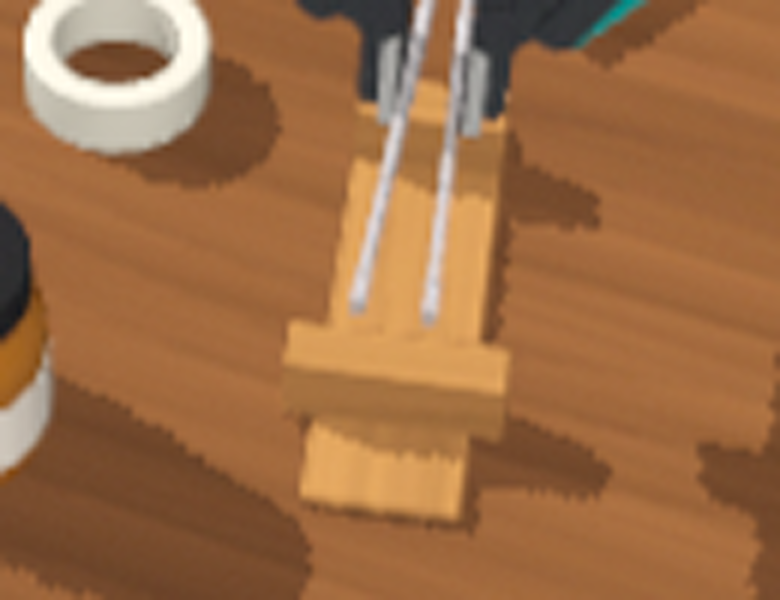

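Tip gap is about 20.3 mm and the tips point straight along the tool. The scene crop confirms the tip position: ends at crop (357,308) and (429,318), 1–2 px from the prediction. Now carrying them to the block, with 20 mm more height.

Request:
servo_tool(
  series="-0.01 0.02 -0.01 0 0 2.5 0.79; -0.03 0.05 -0.02 0 0 5 0.79; -0.05 0.085 -0.02 0 0 7.5 0.79; -0.07 0.12 -0.02 0 0 10 0.79; -0.09 0.15 -0.02 0 0 12.35 0.79",
)

```text
clock: 6.8
position: [0.5653, -0.0404, 0.1159]
ee_rot: [0.0, 1.0, 0.004, 0.0]
contact_force: [-0.1, 0.3, -0.6]
width: 0.0183
gripper_force: 8.0
```

Request:
servo_tool(
  series="-0.015 0.03 0 0 0 0 0.79; -0.03 0.06 0 0 0 0 0.79; -0.03 0.08 0 0 0 0 0.79; -0.03 0.08 0 0 0 0 0.79; -0.03 0.08 0 0 0 0 0.79",
)

```text
clock: 7.3
position: [0.5364, -0.1191, 0.1158]
ee_rot: [-0.0, 1.0, 0.004, 0.0]
contact_force: [1.0, -0.3, -0.2]
width: 0.0182
gripper_force: 8.0
```

```bash
cat > chk.py <<'E'
import sys
from tip import *
f=sys.argv[1]; lim=int(sys.argv[2]) if len(sys.argv)>2 else 110
im,c=snap('wrist',f); s=manip.get_state(); T=rot(s['ee_rot']); p=s['position']
print({k:np.round(s[k],4) for k in('clock','position','contact_force','width','gripper_force')},'yaw',np.degrees(np.arctan2(T[1,0],T[0,0])).round(2),'tilt',T[:2,2].round(4))
tgt=np.array([.6157,-.1416,0]);yaw=np.radians(.5)
want=np.array([tgt[0]+.001-.0964,tgt[1]-.0964*np.sin(yaw)+.0003,.031]); print('remaining shift tool',(T.T@(want-p)).round(4))
print('dots px',proj(c,[.6156,-.1317,.0402]),proj(c,[.6158,-.1515,.0402]))
E
python3 chk.py w8
```

```text
{'clock': np.float64(7.35), 'position': array([ 0.5364, -0.1184,  0.1157]), 'contact_force': array([ 0.1594,  0.4529, -0.1975]), 'width': np.float64(0.0182), 'gripper_force': np.float64(8.0294)} yaw 0.49 tilt [-0.0002  0.0006]
remaining shift tool [-0.0163  0.0236  0.0847]
dots px [347.30565028 111.01659932] [386.96497547 110.93988373]
```

Request:
servo_tool(
  series="-0.0163 0.0236 0 0 0 0 0.79; -0.0163 0.0236 0.02 0 0 0 0.79; -0.0163 0.0236 0.045 0 0 0 0.79; -0.0163 0.0236 0.06 0 0 0 0.79; -0.0163 0.0236 0.06 0 0 0 0.79",
)

```text
clock: 7.85
position: [0.5187, -0.1408, 0.0537]
ee_rot: [-0.001, 1.0, 0.005, -0.002]
contact_force: [-1.1, -0.5, -0.9]
width: 0.0185
gripper_force: 8.0
```

Request:
servo_tool(
  series="0 0 0 0 0 0 0.79; 0 0 0 0 0 0 0.79; 0 0 0 0 0 0 0.79",
)

```text
clock: 8.15
position: [0.5212, -0.1427, 0.0568]
ee_rot: [0.0, 1.0, 0.005, 0.001]
contact_force: [-0.0, -0.2, -1.4]
width: 0.0184
gripper_force: 8.0
```

```bash
python3 chk.py w9; python3 - <<'E'
from h import *
im,c=load('w9'); cv2.imwrite('pics/w9c.png',cv2.resize(im[0:140,230:410],None,fx=4,fy=4,interpolation=cv2.INTER_CUBIC))
E
```

```text
{'clock': np.float64(8.2), 'position': array([ 0.521 , -0.1428,  0.0568]), 'contact_force': array([-0.1917, -0.61  , -0.9655]), 'width': np.float64(0.0182), 'gripper_force': np.float64(8.0335)} yaw 0.52 tilt [ 0.0018 -0.0008]
remaining shift tool [-0.0008 -0.0007  0.0258]
dots px [292.14038517  59.68612049] [348.25621317  59.6953098 ]
```

View pics/w9c.png

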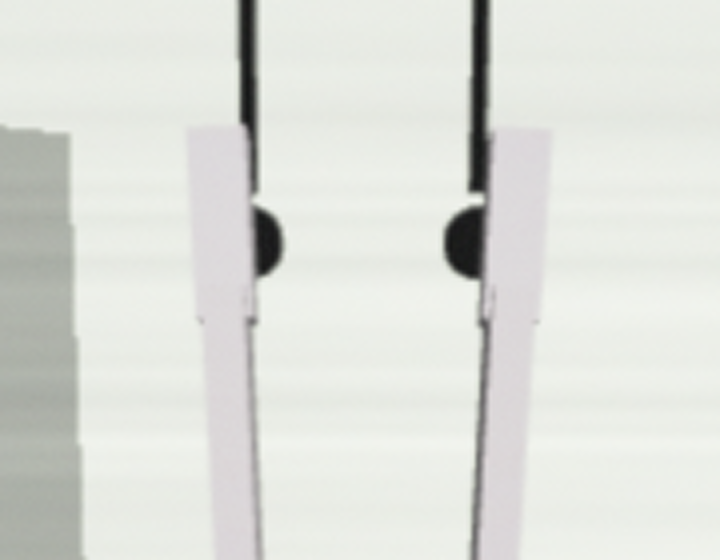

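The dots show just inside the tips (crop dots near (258,243) and (470,243); tip front edges at row 128, centres at 218 and 521). The offset comes from the height difference, so I compute it with rays.

```bash
python3 - <<'E'
from tip import *
im,c=load('w9'); p=np.array([.521,-.1428,.0568])
hsv=cv2.cvtColor(im,cv2.COLOR_BGR2HSV).astype(int)
print(im[50,278:300].tolist(), im[50,350:372].tolist())
for dz in(.0185,.0195,.0205):
    L=onz(c,284.4,32,p[2]+dz);Rr=onz(c,360.2,32,p[2]+dz);print(dz,L.round(4),Rr.round(4),np.linalg.norm(L-Rr).round(4),((L+Rr)/2).round(4),'yaw',np.degrees((Rr-L)[0]/.02).round(2))
E
```

```text
[[221, 219, 222], [219, 217, 220], [219, 218, 221], [219, 217, 220], [219, 216, 220], [220, 218, 221], [219, 218, 220], [220, 218, 221], [219, 218, 221], [220, 218, 221], [219, 217, 221], [219, 218, 221], [219, 216, 220], [207, 206, 211], [187, 188, 190], [206, 213, 211], [227, 233, 230], [232, 238, 235], [233, 239, 236], [233, 239, 236], [234, 239, 236], [234, 239, 236]] [[203, 213, 209], [145, 148, 148], [174, 172, 175], [215, 213, 218], [220, 218, 221], [219, 217, 220], [219, 217, 221], [219, 218, 221], [219, 216, 220], [219, 218, 221], [219, 218, 221], [219, 218, 221], [219, 218, 220], [218, 216, 220], [218, 215, 220], [220, 218, 221], [223, 223, 225], [230, 234, 233], [232, 238, 235], [233, 239, 236], [233, 239, 235], [233, 239, 236]]
0.0185 [ 0.6175 -0.1319  0.0753] [ 0.6177 -0.1524  0.0753] 0.0205 [ 0.6176 -0.1421  0.0753] yaw 0.6
0.0195 [ 0.6173 -0.132   0.0763] [ 0.6175 -0.1523  0.0763] 0.0203 [ 0.6174 -0.1421  0.0763] yaw 0.6
0.0205 [ 0.6171 -0.132   0.0773] [ 0.6174 -0.1522  0.0773] 0.0202 [ 0.6172 -0.1421  0.0773] yaw 0.59
```

Request:
servo_tool(
  series="-0.0007 -0.0005 0.006 0 0.3 0 0.792; -0.0007 -0.0005 0.012 0 0.3 0 0.792; -0.0007 -0.0005 0.017 0 0.3 0 0.792; -0.0007 -0.0005 0.02 0 0.3 0 0.792; -0.0007 -0.0005 0.021 0 0.3 0 0.792",
)

```text
clock: 8.7
position: [0.5192, -0.1422, 0.0341]
ee_rot: [-0.0, 1.0, 0.004, 0.002]
contact_force: [0.2, 0.9, -1.0]
width: 0.0178
gripper_force: 8.1
```

Request:
servo_tool(
  series="0 0 0 0 0 0 0.792; 0 0 0.001 0 0 0 0.792; 0 0 0.002 0 0 0 0.792; 0 0 0.003 0 0 0 0.792; 0 0 0.003 0 0 0 0.792",
)

```text
clock: 9.2
position: [0.5195, -0.1422, 0.0317]
ee_rot: [0.0, 1.0, 0.004, 0.003]
contact_force: [0.5, -0.3, -1.2]
width: 0.018
gripper_force: 8.1
```

Request:
servo_tool(
  series="0 0 0 0 0 0 0.792; 0 0 0 0 0 0 0.792; 0 0 0 0 0 0 0.792",
)

```text
clock: 9.5
position: [0.5196, -0.1422, 0.0318]
ee_rot: [0.0, 1.0, 0.004, 0.003]
contact_force: [-0.2, 0.2, -1.3]
width: 0.018
gripper_force: 8.1
```

```bash
python3 chk.py w10; python3 - <<'E'
from h import *
im,c=load('w10'); a=cv2.resize(im[0:130,240:400],None,fx=4,fy=4,interpolation=cv2.INTER_CUBIC)
s,cs=snap('scene','s10'); s=cv2.cvtColor(s,cv2.COLOR_RGB2BGR); u=proj(cs,[.6157,-.1416,.045]).astype(int); print(u)
b=cv2.resize(s[u[1]-32:u[1]+33,u[0]-10:u[0]+10],None,fx=8,fy=8,interpolation=cv2.INTER_CUBIC)
b=cv2.resize(s[u[1]-32:u[1]+33,u[0]-10-0:u[0]+10],None,fx=8,fy=8,interpolation=cv2.INTER_CUBIC)
print(a.shape,b.shape); cv2.imwrite('pics/w10c.png',np.hstack([a,b[:520]]))
E
```

```text
{'clock': np.float64(9.55), 'position': array([ 0.5196, -0.1423,  0.0319]), 'contact_force': array([ 0.6352,  0.1547, -0.2258]), 'width': np.float64(0.018), 'gripper_force': np.float64(8.0943)} yaw 0.51 tilt [ 0.0054 -0.0001]
remaining shift tool [ 0.0007 -0.0001  0.0009]
dots px [288.1500008   41.13559818] [355.34416081  41.10156732]
[244 232]
(520, 640, 3) (520, 160, 3)
```

View pics/w10c.png

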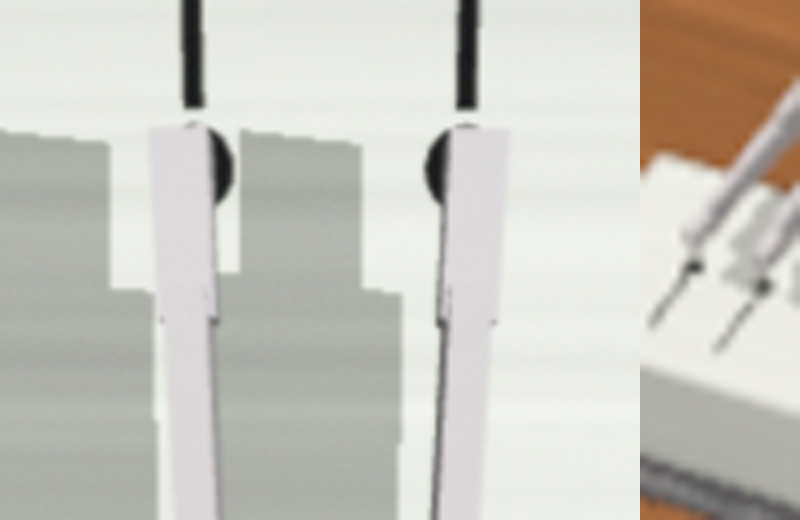

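The wrist crop shows the tip ends at row 128, centred at columns 178 and 481, half covering the dots (centred about (193,165) and (463,165)). In the scene strip each tip end hovers just behind and above its dot. I'll check this numerically in both views.

```bash
python3 - <<'E'
from tip import *
_,c=load('w10');_,cs=load('s10')
tipsw=[(284.4,32),(360.3,32)]
for h in(.050,.052,.054):
    L,Rr=[onz(c,*p,h) for p in tipsw]; print(h,L.round(4),Rr.round(4),'gap',np.linalg.norm(L-Rr).round(4),'mid',((L+Rr)/2).round(4))
# scene: calibrate on dots
D=[np.array([.6156,-.1317,.0402]),np.array([.6158,-.1515,.0402])]
im,_=load('s10'); g=cv2.cvtColor(im,cv2.COLOR_BGR2GRAY)
for d in D: print('dot pred scene',proj(cs,d).round(1))
for h in(.050,.052,.054):
    print(h,[proj(cs,onz(c,*p,h)).round(1) for p in tipsw],'under',[proj(cs,onz(c,*p,h)-[0,0,.006]).round(1) for p in tipsw])
print(g[222:242,234:256])
E
```

```text
0.05 [ 0.6161 -0.1314  0.05  ] [ 0.6163 -0.152   0.05  ] gap 0.0206 mid [ 0.6162 -0.1417  0.05  ]
0.052 [ 0.6157 -0.1316  0.052 ] [ 0.6159 -0.1519  0.052 ] gap 0.0203 mid [ 0.6158 -0.1417  0.052 ]
0.054 [ 0.6153 -0.1317  0.054 ] [ 0.6155 -0.1517  0.054 ] gap 0.02 mid [ 0.6154 -0.1417  0.054 ]
dot pred scene [249.1 235.5]
dot pred scene [240.6 232.9]
0.05 [array([248.7, 232.3]), array([239.8, 229.5])] under [array([249. , 234.4]), array([240.1, 231.6])]
0.052 [array([248.7, 231.4]), array([239.8, 228.7])] under [array([248.9, 233.5]), array([240.1, 230.8])]
0.054 [array([248.6, 230.6]), array([239.9, 227.9])] under [array([248.9, 232.7]), array([240.2, 230. ])]
[[216 234 237 238 238 238 236 235 239 235 213 200 163 140 138 123 112 110
  110 126 198 190]
 [233 236 236 236 237 236 237 237 235 227 209 166 139 163 194 199 158 123
  108 177 200 163]
 [237 237 237 236 236 235 235 236 229 209 175 142 164 209 231 224 186 160
  170 204 176 139]
 [237 237 237 237 236 236 236 233 212 175 142 148 208 232 222 194 186 191
  209 192 146 138]
 [236 236 236 237 236 237 234 225 196 149 136 198 230 235 1
[... 729 characters left out ...]
9 185 185 186 174 158 215 234
  235 201 186 186]
 [234 234 235 235 192 165 227 235 235 235 219 213 193 177 139  91 163 227
  235 200 187 187]
 [235 234 234 216 175 210 231 234 234 235 235 235 218 206 145 115 184 228
  221 194 186 186]
 [236 235 217 172 210 231 234 234 234 234 234 235 235 213 186 200 230 235
  218 193 185 186]
 [236 227 168 196 230 235 234 234 234 234 234 233 216 157 208 232 235 235
  235 218 213 193]
 [236 194 167 228 236 236 235 235 235 234 234 224 165 195 229 234 234 234
  234 235 235 218]
 [235 185 210 233 237 237 236 236 236 235 235 192 190 229 234 234 234 234
  234 234 234 235]
 [235 222 232 235 235 236 236 237 236 236 217 177 227 235 235 235 235 234
  234 234 234 234]]
```

Both views agree: tip undersides are at z ≈ 46 mm, the gap is ≈ 20.3 mm, and the centre is within 0.2 mm of the dots. A final small trim follows: 1 mm lower, 0.5 mm forward and slightly tighter.

Request:
servo_tool(
  series="0.0005 0 0.0005 0 0 0 0.794; 0.0005 0 0.001 0 0 0 0.794; 0.0005 0 0.001 0 0 0 0.794; 0.0005 0 0.001 0 0 0 0.794; 0.0005 0 0.001 0 0 0 0.794",
)

```text
clock: 10.1
position: [0.5201, -0.1422, 0.0308]
ee_rot: [0.0, 1.0, 0.004, 0.003]
contact_force: [0.4, 0.4, -0.5]
width: 0.0179
gripper_force: 8.2
```

Request:
servo_tool(
  series="0 0 0 0 0 0 0.794; 0 0 0 0 0 0 0.794; 0 0 0 0 0 0 0.794",
)

```text
clock: 10.4
position: [0.5201, -0.1423, 0.0308]
ee_rot: [0.0, 1.0, 0.004, 0.003]
contact_force: [-0.1, 0.2, -1.1]
width: 0.018
gripper_force: 8.2
```

```bash
python3 chk.py w11; python3 - <<'E'
from h import *
# sub-pixel tip edges: bare block ~ (233,239,236) vs tip (219,218,221): use G channel
def run(f):
    im,c=load(f); G=im[...,1].astype(float)
    m=((G>208)&(G<228)&(im.min(2)>205)).astype(np.uint8)
    m=cv2.morphologyEx(m,cv2.MORPH_OPEN,np.ones((5,5)))
    n,l,st,ce=cv2.connectedComponentsWithStats(m); o=[]
    for lo,hi in((265,310),(335,380)):
        s=m[:,lo:hi]; rows=[y for y in range(20,80) if 11<=s[y].sum()<=19]; y0=rows[0]
        xs=[(y,(np.where(s[y])[0]).mean()+lo) for y in rows if y<y0+35]; p=np.polyfit(*zip(*xs),1); o.append((np.polyval(p,y0),y0-.5))
    return c,o
for f,h in(('w9',.0768),('w10',.052),('w11',.051)):
    c,o=run(f); L,Rr=[onz(c,*p,h) for p in o]; print(f,np.round(o,2).tolist(),L.round(4),Rr.round(4),np.linalg.norm(L-Rr).round(4))
E
```

```text
{'clock': np.float64(10.45), 'position': array([ 0.5201, -0.1422,  0.0308]), 'contact_force': array([ 0.455 ,  0.073 , -1.2927]), 'width': np.float64(0.0179), 'gripper_force': np.float64(8.1572)} yaw 0.51 tilt [ 0.0053 -0.    ]
remaining shift tool [ 0.0002 -0.0001 -0.0002]
dots px [287.94863198  42.1876265 ] [355.62938473  42.15226097]
w9 [[282.93, 30.5], [360.7, 31.5]] [ 0.6176 -0.1316  0.0768] [ 0.6176 -0.1524  0.0768] 0.0207
w10 [[283.44, 32.5], [360.11, 32.5]] [ 0.6156 -0.1313  0.052 ] [ 0.6157 -0.1518  0.052 ] 0.0205
w11 [[284.04, 31.5], [359.35, 31.5]] [ 0.6163 -0.1315  0.051 ] [ 0.6164 -0.1516  0.051 ] 0.0201
```

The gap is now 20.0–20.1 mm, the tips are at (0.616, -0.1315) and (0.616, -0.1516) over the dots, and everything is steady. Handing in.

```bash
python3 -c "
from rig import manip; print(manip.sign_off())"
```

```text
the job is handed in; nothing more can be done
None
```

I handed the job in with the tweezers held steadily at a measured tip gap of about 20 mm. By my measurements each tip is within about 0.5 mm of its dot and roughly 5 mm above the block without touching it; the grading result was not shown.

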